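Load the matching lever arm into the weld jig

TASK

Of the three lever arms on the mat, find the one whose keyway lines up with the key of the test shaft at the jig's clamp station when its bar points through the fork; set that one fully home on the shaft, flat on the plate with its bar between the fork's cheeks. Then swing the keeper square across the bar and let go. Leave the other two arms, the can, the wrench and the offcut where they are.

Things in the scene. Friction and masses are not known exactly. Their poses are not given: they have to be found in the camera images.
- arm1_mid (a point): Lever arm 1 (0.4-0.8 kg), one of three bare steel arms lying on the mat, alike but for the keyway's place: hub, flat bar 28 mm wide and 14 mm thick, round end boss. Point: centre of the bar, 60 mm from the bore axis, 21 mm above the hub's underside, close to the centre of mass; grip here, across the 28 mm. x axis: along the bar from hub to boss; z up.
- arm1_bore (a point): Arm 1: bore axis at the hub's underside. Hub 72 mm outside, 36 mm tall, bore 41 mm right through. Hub and boss (30 mm diameter, 28 mm tall, 140 mm from the bore axis) stand on the 4 mm thick black mat; the bar runs from 14 to 28 mm above the underside.
- arm1_keyway (a point): Arm 1: bottom of its keyway at the hub's top face, 30 mm from the bore axis. The keyway is a slot 16 mm wide, open to the bore, through the full hub height; its direction from the bore axis, relative to the bar, differs from arm to arm by 90 degrees or more.
- shaft1_foot (a point): Keyed test shaft 1, one of three upright dark steel shafts fixed on the jig plate (38 mm diameter, 48 mm tall above the plate, top 10 mm tapered to 26 mm diameter). One of the three stands at the clamp station (at jig_seat, in line with the fork), the other two are spares at the plate's side. This point: its axis at the plate's top face.
- shaft1_key (a point): Shaft 1: outer top edge of its key, 28 mm from the shaft axis and 30 mm above the plate. The bright key is 14 mm wide, runs from the plate up to this height and stands 9 mm proud of the shaft.
- arm2_mid (a point): Lever arm 2 (0.4-0.8 kg), one of three bare steel arms lying on the mat, alike but for the keyway's place: hub, flat bar 28 mm wide and 14 mm thick, round end boss. Point: centre of the bar, 60 mm from the bore axis, 21 mm above the hub's underside, close to the centre of mass; grip here, across the 28 mm. x axis: along the bar from hub to boss; z up.
- arm2_bore (a point): Arm 2: bore axis at the hub's underside. Hub 72 mm outside, 36 mm tall, bore 41 mm right through. Hub and boss (30 mm diameter, 28 mm tall, 140 mm from the bore axis) stand on the 4 mm thick black mat; the bar runs from 14 to 28 mm above the underside.
- arm2_keyway (a point): Arm 2: bottom of its keyway at the hub's top face, 30 mm from the bore axis. The keyway is a slot 16 mm wide, open to the bore, through the full hub height; its direction from the bore axis, relative to the bar, differs from arm to arm by 90 degrees or more.
- shaft2_foot (a point): Keyed test shaft 2, one of three upright dark steel shafts fixed on the jig plate (38 mm diameter, 48 mm tall above the plate, top 10 mm tapered to 26 mm diameter). One of the three stands at the clamp station (at jig_seat, in line with the fork), the other two are spares at the plate's side. This point: its axis at the plate's top face.
- shaft2_key (a point): Shaft 2: outer top edge of its key, 28 mm from the shaft axis and 30 mm above the plate. The bright key is 14 mm wide, runs from the plate up to this height and stands 9 mm proud of the shaft.
- arm3_mid (a point): Lever arm 3 (0.4-0.8 kg), one of three bare steel arms lying on the mat, alike but for the keyway's place: hub, flat bar 28 mm wide and 14 mm thick, round end boss. Point: centre of the bar, 60 mm from the bore axis, 21 mm above the hub's underside, close to the centre of mass; grip here, across the 28 mm. x axis: along the bar from hub to boss; z up.
- arm3_bore (a point): Arm 3: bore axis at the hub's underside. Hub 72 mm outside, 36 mm tall, bore 41 mm right through. Hub and boss (30 mm diameter, 28 mm tall, 140 mm from the bore axis) stand on the 4 mm thick black mat; the bar runs from 14 to 28 mm above the underside.
- arm3_keyway (a point): Arm 3: bottom of its keyway at the hub's top face, 30 mm from the bore axis. The keyway is a slot 16 mm wide, open to the bore, through the full hub height; its direction from the bore axis, relative to the bar, differs from arm to arm by 90 degrees or more.
- shaft3_foot (a point): Keyed test shaft 3, one of three upright dark steel shafts fixed on the jig plate (38 mm diameter, 48 mm tall above the plate, top 10 mm tapered to 26 mm diameter). One of the three stands at the clamp station (at jig_seat, in line with the fork), the other two are spares at the plate's side. This point: its axis at the plate's top face.
- shaft3_key (a point): Shaft 3: outer top edge of its key, 28 mm from the shaft axis and 30 mm above the plate. The bright key is 14 mm wide, runs from the plate up to this height and stands 9 mm proud of the shaft.
- jig_seat (a point): The clamp station of the fixed steel jig plate (265 x 200 x 12 mm, top 12 mm above the bench): centre of the station, on the plate's top face, on which the hub's underside rests when fully home. x axis: from the shaft towards the fork, the way the bar must point; z up.
- jig_fork (a point): Midway between the two fork cheeks (36 mm apart, 26 mm tall, 12 mm thick), on the plate's top face, 105 mm from jig_seat. The bar lies between the cheeks when the arm is home.
- keeper_pivot (a point): Upright pivot of the keeper, on the plate's top face, 50 mm to the right of the fork's middle looking from shaft to fork.
- keeper (a joint): Keeper: flat steel bar (20 x 10 mm, end 84 mm from the pivot) swinging level, underside 32 mm above the plate: 4 mm over an arm that is home. 0: along the jig's x axis, pointing away from the shaft (parked); grows counter-clockwise from above; 1.57: square across the bar over the fork; stops at -0.6 and 1.6 rad. Stays where left; about 2 N moves the knob.
- wrench: Bystander: open-ended wrench lying on the bench beyond the mat. Origin under its middle.
- spray: Bystander: closed grey can, 56 mm diameter, 160 mm tall, standing on the bench. Origin at its underside.
- offcut: Bystander: offcut of dark angle iron, 100 x 40 x 40 mm, lying on the bench nearer the robot than the mat. Origin under its middle.
- keeper_knob (a point): Upright round knob on the keeper, 16 mm diameter, 75 mm from the pivot; it stands from 42 to 82 mm above the plate's top face, and this point is on its axis 64 mm above the plate.
Mind the look-alikes: they are no part of the job. Leave any green look-alike of the part that bears arm1_mid alone.

How it is judged:
On the way, in this order (a step that is already met when the one before it is completed fails the run):
1. the matching arm is fully home on the station's shaft, bar in the fork, keeper still open (((horizontal distance between shaft1_foot and jig_seat below 0.015 m and horizontal distance between arm1_bore and jig_seat below 0.004 m and z of arm1_bore in the frame of jig_seat between -0.004 and 0.004 m and x of arm1_mid in the frame of jig_seat above 0.05 m and y of arm1_mid in the frame of jig_seat between -0.007 and 0.007 m and angle between arm1_bore's own z axis and vertical below 0.06 rad) or (horizontal distance between shaft2_foot and jig_seat below 0.015 m and horizontal distance between arm2_bore and jig_seat below 0.004 m and z of arm2_bore in the frame of jig_seat between -0.004 and 0.004 m and x of arm2_mid in the frame of jig_seat above 0.05 m and y of arm2_mid in the frame of jig_seat between -0.007 and 0.007 m and angle between arm2_bore's own z axis and vertical below 0.06 rad) or (horizontal distance between shaft3_foot and jig_seat below 0.015 m and horizontal distance between arm3_bore and jig_seat below 0.004 m and z of arm3_bore in the frame of jig_seat between -0.004 and 0.004 m and x of arm3_mid in the frame of jig_seat above 0.05 m and y of arm3_mid in the frame of jig_seat between -0.007 and 0.007 m and angle between arm3_bore's own z axis and vertical below 0.06 rad)) and value of joint keeper below 1 rad), for 0.2 s.
2. the keeper is swung square across the bar (value of joint keeper above 1.4 rad), for 0.2 s.
At the end, for the whole second after the job is handed in: The matching arm is home on the station's shaft: hub underside within 4 mm of the plate, bore within 4 mm of the station's centre, bar along the jig's x axis (mid point within 7 mm of the centre line), level within 0.06 rad; keeper beyond 1.4 rad and still (((horizontal distance between shaft1_foot and jig_seat below 0.015 m and horizontal distance between arm1_bore and jig_seat below 0.004 m and z of arm1_bore in the frame of jig_seat between -0.004 and 0.004 m and x of arm1_mid in the frame of jig_seat above 0.05 m and y of arm1_mid in the frame of jig_seat between -0.007 and 0.007 m and angle between arm1_bore's own z axis and vertical below 0.06 rad) or (horizontal distance between shaft2_foot and jig_seat below 0.015 m and horizontal distance between arm2_bore and jig_seat below 0.004 m and z of arm2_bore in the frame of jig_seat between -0.004 and 0.004 m and x of arm2_mid in the frame of jig_seat above 0.05 m and y of arm2_mid in the frame of jig_seat between -0.007 and 0.007 m and angle between arm2_bore's own z axis and vertical below 0.06 rad) or (horizontal distance between shaft3_foot and jig_seat below 0.015 m and horizontal distance between arm3_bore and jig_seat below 0.004 m and z of arm3_bore in the frame of jig_seat between -0.004 and 0.004 m and x of arm3_mid in the frame of jig_seat above 0.05 m and y of arm3_mid in the frame of jig_seat between -0.007 and 0.007 m and angle between arm3_bore's own z axis and vertical below 0.06 rad)) and value of joint keeper above 1.4 rad and velocity of joint keeper below 0.05 rad/s); the robot touches nothing.
It fails at once if one of the two other arms is moved by more than 30 mm ((horizontal distance between shaft1_foot and jig_seat below 0.015 m and distance of any of arm2_mid, arm3_mid from where it was at the start of the episode above 0.03 m) or (horizontal distance between shaft2_foot and jig_seat below 0.015 m and distance of any of arm1_mid, arm3_mid from where it was at the start of the episode above 0.03 m) or (horizontal distance between shaft3_foot and jig_seat below 0.015 m and distance of any of arm1_mid, arm2_mid from where it was at the start of the episode above 0.03 m)).
It fails at once if a bystander is moved by more than 30 mm (distance of any of wrench, spray, offcut from where it was at the start of the episode above 0.03 m).
It also fails if it takes over 59 s, if anything falls off the work surface, if the arm or the gripper's body presses on something with over 40 N, if the wrist force passes 120 N, or if a joint passes its speed limit or range.

ROBOT

A 7-joint arm with a two-finger parallel gripper is mounted at the origin on the work surface. World frame = base frame: x ahead of the robot, y to its left, z up, the work surface at z = 0. Lengths are in m, angles in rad, forces in N, time in s.
With the tool pointing down it reaches from about 0.4 to 0.85 m from the base axis. Payload 10.4 kg.
Tool frame: the origin (TCP) lies midway between the tips of the shut fingers; the grasp point (between the pads) lies 19 mm behind it (r.grip_point_offset is the distance from the TCP to the grasp point, in m); z points along the fingers, y is the direction in which the jaws open and shut (so a half turn about z gives the same grasp; the last joint's range is limited). The gripper opens to 87 mm and grips with 3 to 60 N. Pads are 19 mm wide; open, the fingers measure 117 mm over their backs; the gripper's body (75 mm by 190 mm) begins 51 mm behind the grasp point.
Start: joints at [-1.184, 0.332, -0.065, 1.46, 0.022, 1.35, -0.088], TCP at [0.249, 0.573, 0.223] pointing down, gripper open.
Joint ranges: [-2.6, 2.6], [-0.5, 2.12], [-1.47, 1.34], [0.16, 2.42], [-1.27, 4.41], [0.06, 2.06], [-2.6, 2.6]. Speed limits (rad/s): [2.22, 2.22, 2.79, 2.79, 3.14, 3.14, 3.14].

INTERFACE

Orientations are given as a unit quaternion [x, y, z, w].
In Python, from rig import r, eoat, vision, workorder gives the robot as it stands. The module is installed in compiled form; this text tells all that it offers. Calls block until the motion is done:
- r.goto(position, orientation): joint-space move of the TCP to a pose.
- r.servo_line(position, rot=None, feed=0.15, threshold=None): straight line of the TCP; rot=None keeps the orientation; feed is the mean speed in m/s. With threshold (N) it stops when the force on the tool has changed by that much, and returns True; else False.
- r.move_joints(angles): joint-space move.
- eoat.grip(opening): finger opening in m; the grip force is fixed at half the most; returns when the fingers have stopped.
- r.pause(seconds).
- r.inverse_kinematics(position, orientation): joint angles nearest the present ones, or None.
- r.sense(): the state.
- vision.capture(name): name is "side" or "top" or "wrist"; returns (picture, depth): 480x640x3 uint8, red, green, blue; 480x640 float32, m along the optical axis (not along the pixel's ray), 0 where there is no reading.
- vision.camera_info(name): a dict with "fovy" (degrees; the focal length in pixels is half the picture's height over the tangent of half this angle, whatever the lens; pixels are square), "cx", "cy" (the principal point, pixels), "k1" (the pictures are not rectified: a ray, as slopes to the right and down, at radius r is drawn at 1 + k1 r^2 times it, then the intrinsics apply), "R" (3x3) and "t" (3): a world point X has camera coordinates R X + t. Camera axes: x right, y down, z forward; pixel columns grow to the right and rows downward; lengths in m; the calibration is good to about 2 mm. A picture is of the moment at which its call begins: read the wrist's pose just before it. camera_info takes no time and is no camera call; for the wrist camera it gives the pose at the moment of the call.
A pose or a line that the arm cannot do raises r.MotionError and nothing moves.
- workorder.hand_in(): hands the job in, once; it reports no verdict.
The state is a dict: "time": time; "joint_positions": joint angles; "qvel": joint speeds; "effort": joint torques, N m; "tool_pos": TCP position; "tcp_rot": TCP orientation; "ft_force": force on the tool from outside, world axes, zero at the start; "torque": the same for the moment, N m; "finger_gap": finger opening in m.
Only numpy, scipy, OpenCV 4.12 (cv2) and the standard library are available. Lean on these libraries where they do the work, as an engineer would, in place of code of your own. Each camera call takes 0.05 s, during which the arm holds its last target. There are 200 camera calls.

## Working session

There is one attempt and no reset: what is moved stays moved. The work goes in short steps, each a Python script; the robot and the scene stay as the last script left them, time stands still between calls to the robot, and variables do not carry over. Pictures are saved under pics/ and viewed, about 8 in all and at most 12, crops included, and the job is handed in when it is done.

```bash
mkdir -p pics; cat > h.py <<'E'
import numpy as np, cv2
from rig import r, eoat, vision, workorder
def snap(name):
    c=vision.camera_info(name); p,d=vision.capture(name); return p,d,c
def rays(c,uv):
    f=240/np.tan(np.radians(c["fovy"])/2)
    uv=np.atleast_2d(np.asarray(uv,float)); s=(uv-[c["cx"],c["cy"]])/f
    q=s.copy()
    for _ in range(20): q=s/(1+c["k1"]*(q**2).sum(1,keepdims=True))
    return np.c_[q,np.ones(len(q))]
def at_depth(c,uv,d):
    X=rays(c,uv)*np.asarray(d).reshape(-1,1); return (X-c["t"])@np.asarray(c["R"])
def at_z(c,uv,z):
    R=np.asarray(c["R"]); w=rays(c,uv)@R; o=-R.T@np.asarray(c["t"])
    return o+w*((z-o[2])/w[:,2])[:,None]
def cloud(c,d):
    v,u=np.mgrid[0:480,0:640]; return at_depth(c,np.c_[u.ravel(),v.ravel()],d.ravel()).reshape(480,640,3)
def save(n,p): cv2.imwrite("pics/"+n+".png",np.ascontiguousarray(p[:,:,::-1]))
E
python3 - <<'E'
from h import *
for n in("top","side"):
    p,d,c=snap(n); save(n,p); np.savez(n,p=p,d=d)
    print(n,c)
print(r.sense())
E
```

```text
top {'fovy': 51.09627050946318, 'cx': 318.4288103543044, 'cy': 244.61002497990762, 'k1': -0.09431677762513617, 'R': array([[-0.01220002, -0.99960641, -0.02526213],
       [-0.98897411,  0.01579142, -0.14724418],
       [ 0.14758515,  0.02318721, -0.98877752]]), 't': array([-0.07853282,  0.55286893,  1.23724887])}
side {'fovy': 47.7698930420135, 'cx': 315.8183509140496, 'cy': 236.33833985856933, 'k1': -0.08544978047001979, 'R': array([[-9.40136211e-01, -3.40798919e-01, -2.90227263e-05],
       [-2.33786501e-01,  6.44991102e-01, -7.27550926e-01],
       [ 2.47967289e-01, -6.83990186e-01, -6.86053678e-01]]), 't': array([0.47512688, 0.23597564, 1.23024392])}
{'time': 0.1, 'joint_positions': array([-1.18359463,  0.33280176, -0.0647091 ,  1.460851  ,  0.02158552,
        1.34990407, -0.08852144]), 'qvel': array([-2.42755333e-04, -1.08879001e-03,  8.18327321e-05, -3.88647738e-03,
       -3.38017251e-04,  2.12608103e-03, -2.73690267e-04]), 'effort': array([ 1.14495553e-03, -6.24541783e+01,  2.42758723e-02, -3.90716636e+01,
       -6.14531944e-02,  3.65889492e-02,  6.80961216e-05]), 'tool_pos': array([0.24887282, 0.57293482, 0.22184086]), 'tcp_rot': array([ 2.03468545e-01,  9.79081278e-01, -6.25235475e-04, -1.09257720e-04]), 'ft_force': array([ 0.20446693, -0.75384616,  0.27899623]), 'torque': array([-0.04780895, -0.04578331,  0.00666632]), 'finger_gap': 0.08723419848713276}
```

View pics/top.png

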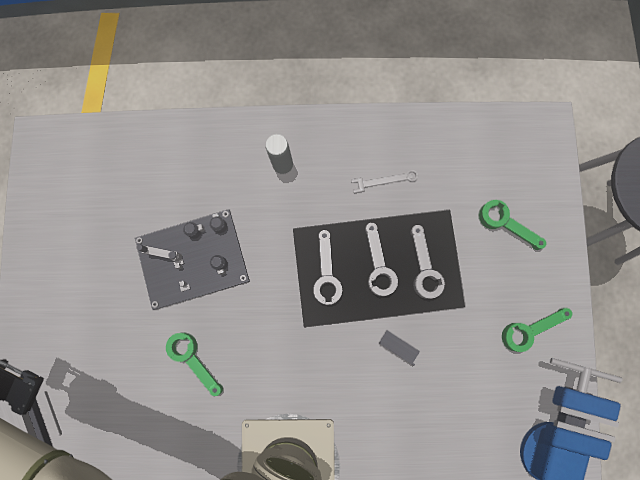

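View pics/side.png

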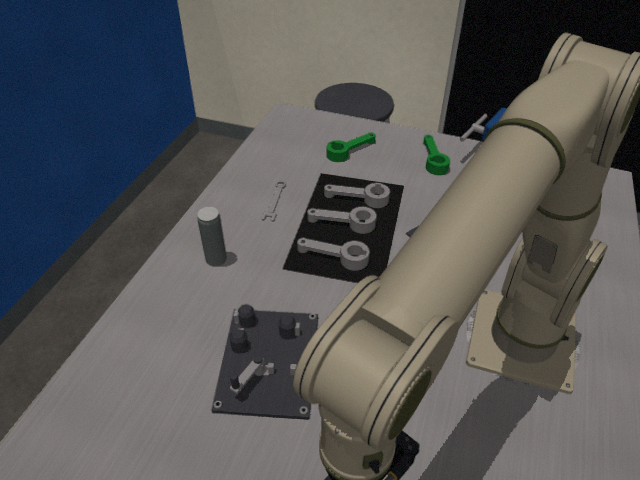

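The top view shows three steel arms with hubs at about (327,290), (382,281) and (429,284). The green look-alikes are at (181,347), (495,215) and (518,336). The jig's shafts are at (191,230), (218,224) and (219,263). The fork cheeks are at (179,263) and (184,286), so (219,263) looks like the station shaft. I'll enlarge to check.

```bash
python3 - <<'E'
from h import *
p=np.load("top.npz")["p"]
a=cv2.resize(p[200:320,130:255],None,fx=4.8,fy=4.8,interpolation=cv2.INTER_CUBIC)[:,:600]
b=cv2.resize(p[215:310,300:460],(800,475),interpolation=cv2.INTER_CUBIC)
save("jigcrop",a); save("armcrop",b)
E
```

```text
(no output)
```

View pics/jigcrop.png

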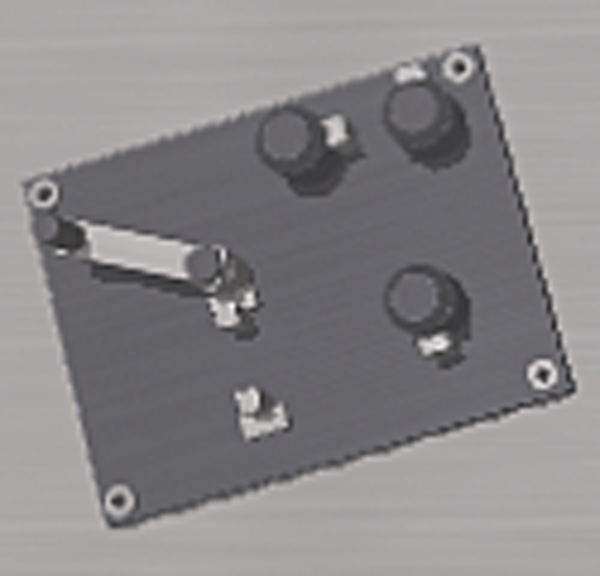

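View pics/armcrop.png

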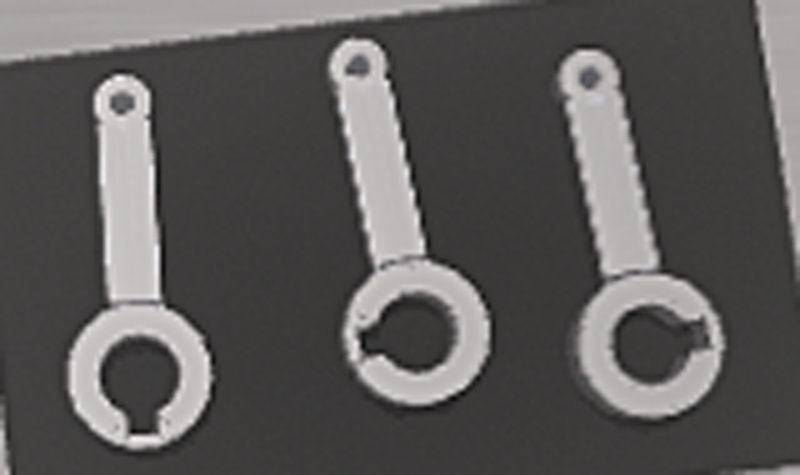

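Station shaft key (433,343 in the jig crop) points image-down. The bar must point image-left through the fork, so the key is +90° (CCW) from the bar. In the arm crop the keyways are: left arm opposite the bar, middle arm to the left (+90°), right arm to the right (−90°). The middle arm, full-frame hub (383,282), is the match.

```bash
cat >> h.py <<'E'
from scipy.spatial.transform import Rotation as Ro
def down(yaw_y):
    "tool down, tool y axis at world yaw yaw_y"
    y=np.array([np.cos(yaw_y),np.sin(yaw_y),0]); z=np.array([0,0,-1.]); x=np.cross(y,z)
    return Ro.from_matrix(np.c_[x,y,z]).as_quat()
E
python3 - <<'E'
from h import *
c=vision.camera_info("top")
full=lambda q,s,o: np.array(q)/s+o
J=lambda q:full(q,4.8,[130,200]); A=lambda q:full(q,5,[300,215])
sc=at_z(c,[J((42,194)),J((458,67)),J((542,374)),J((119,500))],.012)[:,:2]; print("screws",sc)
ctr=sc.mean(0); jx=(sc[0]-sc[1]+sc[3]-sc[2]); jy=np.degrees(np.arctan2(jx[1],jx[0])); print(ctr,jy)
sh=at_z(c,J((413,298)),.060)[0]; print("shaft",sh)
print("fork",at_z(c,[J((228,310)),J((262,420))],.038))
b=at_z(c,A((417,333)),.040)[0]; e=at_z(c,A((357,65)),.032)[0]; d=e-b
ay=np.degrees(np.arctan2(d[1],d[0])); print("bore",b,"boss",e,np.hypot(*d[:2]),ay)
for nm,p,yaw in(("jig",sh,jy),("arm",b,ay)):
  for s in(90,-90):
    q=down(np.radians(yaw+s)); u=np.radians(yaw); pos=[p[0]+.06*np.cos(u),p[1]+.06*np.sin(u),.28]
    ik=r.inverse_kinematics(pos,q); print(nm,s,pos,None if ik is None else np.round(ik,2))
w=vision.camera_info("wrist"); s=r.sense(); Rt=Ro.from_quat(s["tcp_rot"]).as_matrix()
print("wristcam in tool",Rt.T@(-w["R"].T@w["t"]-s["tool_pos"]),"\n",w["R"]@Rt, w["fovy"],w["cx"],w["cy"],w["k1"])
E
```

```text
screws [[0.57479262 0.39236606]
 [0.64180749 0.1595236 ]
 [0.47175953 0.11110664]
 [0.40578656 0.34278122]]
[0.52353655 0.25144438] 105.97603129970707
shaft [0.50842156 0.17118113 0.06      ]
fork [[0.50587672 0.2767242  0.038     ]
 [0.44681019 0.25669429 0.038     ]]
bore [ 0.45511655 -0.24846825  0.04      ] boss [ 0.59384962 -0.22272754  0.032     ] 0.1411008502800057 10.511203898677271
jig 90 [np.float64(0.4919074439955315), np.float64(0.22886374619314373), 0.28] None
jig -90 [np.float64(0.4919074439955315), np.float64(0.22886374619314373), 0.28] [-0.78  0.12  0.29  1.61 -0.03  1.42 -0.21]
arm 90 [np.float64(0.5141097003449269), np.float64(-0.2375225865185755), 0.28] [-0.59  0.32  1.18  1.58 -0.29  1.45  2.36]
arm -90 [np.float64(0.5141097003449269), np.float64(-0.2375225865185755), 0.28] [-0.56  0.29  1.13  1.57 -0.27  1.44 -0.8 ]
wristcam in tool [ 0.08358676 -0.00084162 -0.16272281] 
 [[-9.15710019e-04  9.99999535e-01 -3.03790621e-04]
 [-9.54221817e-01 -9.64654185e-04 -2.99098301e-01]
 [-2.99098455e-01  1.59963282e-05  9.54222256e-01]] 63.862636004420196 321.7670806531562 240.8131907349494 -0.08528684448794033
```

```bash
python3 - <<'E'
from h import *
for nm,p,yaw,z in(("jig",(.492,.229),106,.228),("arm",(.514,-.2375),10.5,.22)):
    r.goto([*p,z],down(np.radians(yaw-90))); r.pause(.3)
    c=vision.camera_info("wrist"); s=r.sense(); im,d=vision.capture("wrist")
    np.savez("w_"+nm,p=im,d=d,**{k:c[k] for k in c},tp=s["tool_pos"],tr=s["tcp_rot"])
    save("w_"+nm,im); print(s["tool_pos"],s["time"])
E
```

```text
[0.4918216  0.22953505 0.22794867] 1.9583
[ 0.51420684 -0.23702941  0.21996086] 4.0167
```

View pics/w_jig.png

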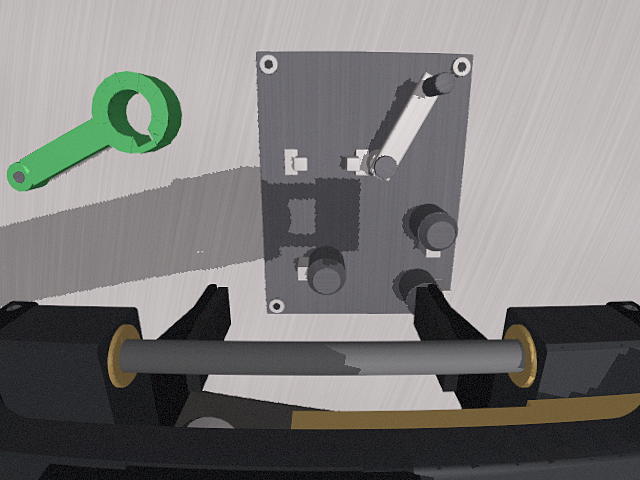

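View pics/w_arm.png

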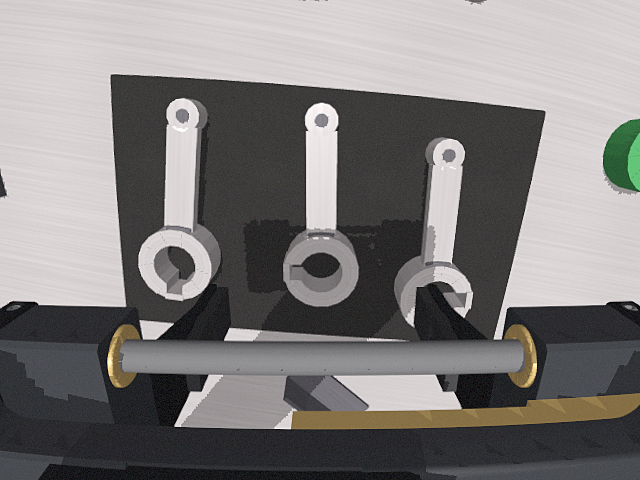

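Both wrist views agree. The station shaft is at (326,278) with its key on the image-left side (304,268), and the middle arm's hub is at (321,268) with its keyway on the left (296,272) and bar up. So the middle arm is confirmed. Now I'll fit precise positions.

```bash
cat >> h.py <<'E'
def load(n):
    D=dict(np.load(n+".npz")); X=cloud(D,D["d"]); X[D["d"]<=0]=9; return D,X
def comp(X,z0,z1,uv,rad=999):
    m=((X[...,2]>z0)&(X[...,2]<z1)).astype(np.uint8)
    v,u=np.mgrid[0:480,0:640]; m[np.hypot(u-uv[0],v-uv[1])>rad]=0
    n,l,s,_=cv2.connectedComponentsWithStats(m)
    k=1+np.argmin([np.hypot(*(np.argwhere(l==i)[:,::-1]-uv).T).min() for i in range(1,n)])
    return np.argwhere(l==k)[:,::-1]
E
python3 - <<'E'
from h import *
from scipy.optimize import least_squares
def tool(D,P):
    return (P-D["tp"])@Ro.from_quat(D["tr"]).as_matrix()
D,X=load("w_jig")
print("z at shaft,plate,cheek,bench",X[278,326,2],X[220,380,2],X[163,300,2],X[163,293,2],X[100,220,2])
uv=comp(X,.057,.064,(326,278),30); P=at_z(D,uv,.060); (c,rad)=cv2.minEnclosingCircle(P[:,:2].astype(np.float32)); print("shaft",P.mean(0),c,rad,len(uv))
ch=[]
for q in((300,163),(352,163)):
    uv=comp(X,.033,.0425,q,22); P=at_z(D,uv,.038)[:,:2]; ch.append(P.mean(0)); print("cheek",P.mean(0),cv2.minAreaRect((P*1000).astype(np.float32)),len(uv))
sc=at_z(D,[(268,64),(461,67),(277,306)],.012)[:,:2]; print(sc); ax=sc[0]-sc[2]; print("yaw",np.degrees(np.arctan2(*ax[::-1])), np.degrees(np.arctan2(*(sc[1]-sc[0])[::-1]))+90, np.hypot(*ax))
print("pivot,knob",at_z(D,[(385,166),(440,84)],.094))
D,X=load("w_arm")
print("z hub,bar,mat",X[290,321,2],X[180,321,2],X[150,250,2])
uv=comp(X,.0365,.046,(321,298),45); P=at_z(D,uv,.040)[:,:2]; c,rad=cv2.minEnclosingCircle(P.astype(np.float32))
h=cv2.convexHull(P.astype(np.float32))[:,0]; f=least_squares(lambda q:np.hypot(*(h-q[:2]).T)-q[2],[*c,.036]).x
print("hub",c,rad,f,len(uv))
uv=comp(X,.026,.0362,(321,180),90); P=at_z(D,uv,.032)[:,:2]; 
u=f[:2]; t=np.linalg.norm(P-u,axis=1); B=P[(t>.05)&(t<.115)]; m=B.mean(0); w=np.linalg.svd(B-m)[2][0]; w*=np.sign(w@(m-u))
print("bar yaw",np.degrees(np.arctan2(*w[::-1])),"off of hub from bar line",np.cross(w,u-m), "boss far",t.max(), "width",np.ptp((B-m)@[-w[1],w[0]]))
e=P.mean(0)-u; print("yaw hub->mask mean",np.degrees(np.arctan2(*e[::-1])))
E
```

```text
z at shaft,plate,cheek,bench 0.06002140298478733 0.011328692434307196 0.03839354641983832 0.018434374015263873 0.00043757673659511825
shaft [0.51024956 0.17421477 0.06      ] (0.5100979208946228, 0.17440037429332733) 0.015248484909534454 720
cheek [0.45899815 0.26712161] ((458.930908203125, 267.39361572265625), (10.928345680236816, 11.775044441223145), 15.386664390563965) 173
cheek [0.50520163 0.27980853] ((504.9776611328125, 279.69940185546875), (11.95626163482666, 11.712671279907227), 16.182207107543945) 185
[[0.40610401 0.34422833]
 [0.57786471 0.3924034 ]
 [0.47394657 0.10920818]]
yaw 106.10168183275235 105.66763328003107 0.2446161904766065
pivot,knob [[0.52330004 0.29019918 0.094     ]
 [0.54327651 0.35849047 0.094     ]]
z hub,bar,mat 0.03520653072263645 0.03338704034232205 0.004425341251752744
hub (0.45358607172966003, -0.24630913138389587) 0.036010224372148514 [ 0.45005197 -0.24676479  0.03145407] 1521
bar yaw 9.83104149302685 off of hub from bar line 8.714102829402923e-05 boss far 0.16135259944889993 width 0.027460003790530305
yaw hub->mask mean 9.837710042375635<stdin>:20: DeprecationWarning: Arrays of 2-dimensional vectors are deprecated. Use arrays of 3-dimensional vectors instead. (deprecated in NumPy 2.0)
```

```bash
python3 - <<'E'
from h import *
from scipy.optimize import least_squares
def fit(P,c0,R,w=.004):
    t=np.linalg.norm(P-c0,axis=1); 
    h=cv2.convexHull(P[t<R+w].astype(np.float32))[:,0]
    q=least_squares(lambda q:np.hypot(*(h-q[:2]).T)-q[2],[*c0,R],loss="soft_l1",f_scale=.0005); return q.x, np.std(q.fun)*1e3,len(h)
D,X=load("w_jig")
for lo,hi in((.0585,.0615),(.0592,.061)):
    uv=comp(X,lo,hi,(326,280),30); P=at_z(D,uv,.060)[:,:2]; print("shaft",P.mean(0),len(P),fit(P,P.mean(0),.013), X[uv[:,1],uv[:,0]][:,2].mean())
D,X=load("w_arm")
v,u=np.mgrid[0:480,0:640]; near=np.hypot(u-321,v-268)<48
for lo,hi in((.038,.043),(.039,.042)):
    m=near&(X[...,2]>lo)&(X[...,2]<hi); uv=np.argwhere(m)[:,::-1]; P=at_z(D,uv,.040)[:,:2]; print("hub",len(P),X[m][:,2].mean(),fit(P,np.array([.4545,-.2463]),.036))
# boss
near=np.hypot(u-321,v-119)<24
m=near&(X[...,2]>.030)&(X[...,2]<.035); uv=np.argwhere(m)[:,::-1]; uv=uv[uv[:,1]<126]; P=at_z(D,uv,.032)[:,:2]; h=cv2.convexHull(P.astype(np.float32))[:,0]
print("boss",least_squares(lambda q:np.hypot(*(h-q[:2]).T)-.015,P.mean(0),loss="soft_l1",f_scale=.0005).x)
D,_=load("w_arm"); D2,_=load("w_jig")
a=D["p"][215:325,265:375]; b=D2["p"][215:325,265:375]
save("pair",cv2.resize(np.hstack([a,b]),(800,400),interpolation=cv2.INTER_CUBIC))
E
```

```text
shaft [0.51047944 0.17345976] 621 (array([0.51029556, 0.1733454 , 0.01386194]), np.float64(0.20497699212602297), 25) 0.06018808344984053
shaft [0.5106795  0.17341435] 493 (array([0.5103496 , 0.17333613, 0.01364062]), np.float64(0.22811771857801938), 21) 0.0601614130182362
hub 2711 0.0404449231696891 (array([ 0.45747031, -0.24583423,  0.03633183]), np.float64(0.20194275404215384), 31)
hub 2550 0.04049340910709181 (array([ 0.45727317, -0.24588852,  0.03618722]), np.float64(0.20223403893496922), 34)
boss [ 0.6034661  -0.21970687]
```

View pics/pair.png

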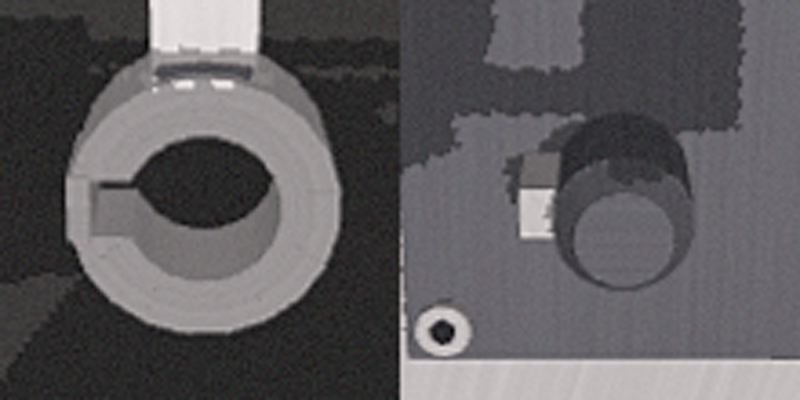

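Fits: shaft axis (0.5103, 0.1733), jig yaw about 105.7°. Hub axis (0.4573, −0.2459) with radius 36.2 mm against 36 nominal, bar yaw 9.8°. Fork distance 104 mm against 105. These agree with the given sizes, so I'll grasp.

```bash
python3 - <<'E'
from h import *
yaw=np.radians(9.83); u=np.array([np.cos(yaw),np.sin(yaw)]); xy=np.array([.4573,-.2459])+.06*u
q=down(yaw-np.pi/2)
r.goto([*xy,.10],q); hit=r.servo_line([*xy,.009],feed=.08,threshold=15); print("hit",hit,r.sense()["tool_pos"])
eoat.grip(0.0); s=r.sense(); print("gap",s["finger_gap"],s["ft_force"])
r.servo_line([*xy,.20],feed=.12); r.pause(.3)
c=vision.camera_info("wrist"); s=r.sense(); im,d=vision.capture("wrist")
np.savez("w_held",p=im,d=d,**{k:c[k] for k in c},tp=s["tool_pos"],tr=s["tcp_rot"]); save("w_held",im)
print(s["time"],s["finger_gap"],s["ft_force"],s["torque"],s["tool_pos"],Ro.from_quat(s["tcp_rot"]).as_matrix()[:2,0])
E
```

```text
hit False [ 0.51678535 -0.23580731  0.00950095]
gap 0.027507800079350022 [ 0.04285018 -1.09083665  0.27327975]
8.9333 0.027700386313503994 [ 0.66531158 -0.6837071  -6.27242715] [-0.04630189 -0.00646778 -0.03623293] [ 0.51636405 -0.23564629  0.19982794] [0.9853199  0.17071796]
```

View pics/w_held.png

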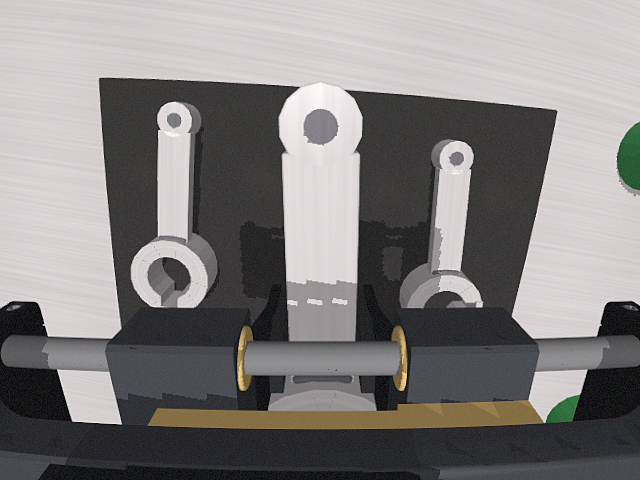

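The arm is held: gap 27.7 mm, bar centred around column 321, boss at (320,126). Next I'll measure its offset in the tool frame.

```bash
python3 - <<'E'
from h import *
from scipy.optimize import least_squares
D,X=load("w_held"); zt=D["tp"][2]+.0225; print("bar z",X[220,321,2],"boss",X[100,320,2],zt)
g=cv2.cvtColor(D["p"],cv2.COLOR_RGB2GRAY)
m=(np.abs(X[...,2]-zt)<.008); v,u=np.mgrid[0:480,0:640]; m&=(u>260)&(u<380)&(v<325)
T=lambda uv:(at_z(D,uv,zt)-D["tp"])@Ro.from_quat(D["tr"]).as_matrix()
uv=np.argwhere(m)[:,::-1]; P=T(uv)
rows=[(np.where(m[i])[0].min(),np.where(m[i])[0].max(),i) for i in range(170,275,3)]
L=T([(a-.5,i) for a,b,i in rows]); R=T([(b+.5,i) for a,b,i in rows]); M=(L+R)/2
k=np.polyfit(M[:,0],M[:,1],1); print("width",np.abs(L-R)[:,1].mean(),"slope deg",np.degrees(np.arctan(k[0])),"y at x=0,-.06",k[1],np.polyval(k,-.06))
B=P[P[:,0]>.07][:,:2]; h=cv2.convexHull(B.astype(np.float32))[:,0]; h=h[h[:,0]>.074]
f=least_squares(lambda q:np.hypot(*(h-q[:2]).T)-q[2],[.08,0,.015],loss="soft_l1",f_scale=.0005).x; print("boss",f)
for n,w in(("w_jig",[.5103,.1733,.06]),("w_arm",[.4573,-.2459,.04])):
    D,_=load(n); t=(np.array(w)-D["tp"])@Ro.from_quat(D["tr"]).as_matrix(); print(n,t)
E
```

```text
bar z 0.22391418466296836 boss 0.22557306854522152 0.22232794186995325
width 0.028123929354199426 slope deg -0.2462113398850548 y at x=0,-.06 -4.639143608188305e-05 0.00021144206316838315
boss [ 0.07994578 -0.00022863  0.01480371]
w_jig [-0.0591496   0.00221678  0.16794939]
w_arm [-0.05756577 -0.00168863  0.179962  ]
```

```bash
cat >> h.py <<'E'
def place_xy(sh,yawdeg):
    q=down(np.radians(yawdeg-90)); R=Ro.from_quat(q).as_matrix()
    return (np.array([*sh,0])-R@np.array([-.060,.0002,0]))[:2],q
E
python3 - <<'E'
from h import *
xy,q=place_xy((.5103,.1733),105.5)
r.goto([*xy,.20],q); r.servo_line([*xy,.085],feed=.1); r.pause(.3)
F0=r.sense()["ft_force"]; p,d,c=snap("top"); np.savez("t_hover",p=p,d=d,**c)
for z in(.055,.049,.020,.0175):
    hit=r.servo_line([*xy,z],feed=.04,threshold=10); s=r.sense(); print(z,hit,s["tool_pos"],s["ft_force"]-F0,s["torque"],s["time"])
    if hit: break
E
```

```text
0.055 False [0.49437133 0.23070881 0.05521608] [ 0.92784484 -2.48507862  0.50002642] [-0.41761385 -0.11767544 -0.02202907] 13.2417
0.049 False [0.49491215 0.23104152 0.0489168 ] [ 4.83731799 -1.42810386 -1.0646214 ] [-0.04658279 -1.06297539  0.27749521] 13.5417
0.02 False [0.49509169 0.23007321 0.01972747] [ 8.0143958  -4.36803344  1.19525993] [-0.78602938 -1.44135071  0.31063365] 14.4167
0.0175 False [0.49491384 0.23026082 0.01722501] [ 6.37981344 -2.89200127  0.10194805] [-0.59951398 -1.28434766  0.15099514] 14.6667
```

It slid all the way down with little force. I'll release, rise and verify before touching the keeper.

```bash
python3 - <<'E'
from h import *
eoat.grip(.06); s=r.sense(); p0=s["tool_pos"]; print(s["finger_gap"],s["ft_force"])
r.servo_line([p0[0],p0[1],.228],feed=.15)
r.pause(.3); c=vision.camera_info("wrist"); s=r.sense(); im,d=vision.capture("wrist")
np.savez("w_home",p=im,d=d,**{k:c[k] for k in c},tp=s["tool_pos"],tr=s["tcp_rot"]); save("w_home",im)
D,X=load("w_home"); print(s["time"])
for k in((180,320),(220,320)): print(X[k])
E
```

```text
0.05958276133935573 [-0.30845232  0.52293013  0.61832158]
17.3583
[0.48284077 0.2600241  0.04120733]
[0.49278072 0.22385143 0.04095569]
```

View pics/w_home.png

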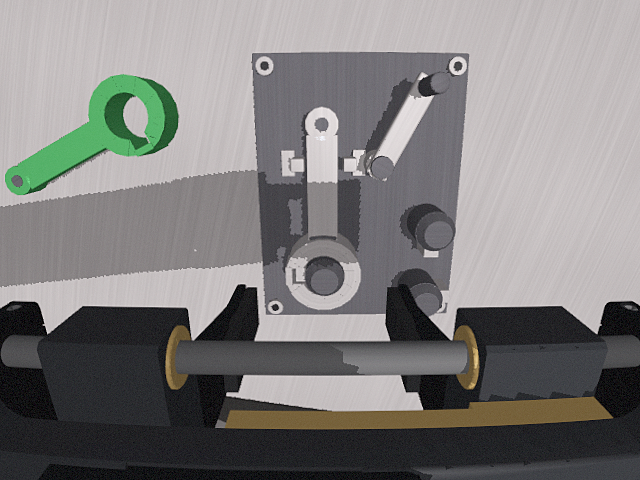

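The arm is home: its bar is between the cheeks at (297,163) and (350,163), and the shaft comes through the bore at (323,277) with the key in the keyway at (299,273). Bar top height is 41 mm (40 expected). The keeper is still parked, knob at about (435,83). Next I'll grip the knob and swing it.

```bash
python3 - <<'E'
from h import *
D,X=load("w_home"); print("knobz",X[83,437],X[167,380])
uv=comp(X,.0905,.098,(437,83),20); K=at_z(D,uv,.094)[:,:2]; print("knob",K.mean(0),cv2.minEnclosingCircle(K.astype(np.float32)),len(uv)); K=np.array(cv2.minEnclosingCircle(K.astype(np.float32))[0])
yaw=np.radians(105.7); u=np.array([np.cos(yaw),np.sin(yaw)]); rt=np.array([u[1],-u[0]])
piv=np.array([.5103,.1733])+.105*u+.05*rt
a=K-piv; th=np.arctan2(a@-rt,a@u); print("piv",piv,"len",np.hypot(*a),"theta",th)
np.savez("keep",K=K,piv=piv,th=th,u=u,rt=rt)
E
```

```text
knobz [0.54422234 0.35934645 0.0944167 ] [0.52841309 0.28722489 0.06059898]
knob [0.54568812 0.36024992] ((0.5463336110115051, 0.3571004271507263), 0.007223107386380434) 378
piv [0.53002154 0.28791266] len 0.07108467743858313 theta -0.5055537064832205
```

```bash
python3 - <<'E'
from h import *
k=np.load("keep.npz"); piv,u,rt=k["piv"],k["u"],k["rt"]; K=np.array([.5457,.3602]); a=K-piv; th0=np.arctan2(a@-rt,a@u); L=np.hypot(*a); print(th0,L)
q=down(np.radians(105.5-90)); pt=lambda t,z=.062:[*(piv+L*(np.cos(t)*u-np.sin(t)*rt)),z]
r.goto([*K,.14],q); print("hit",r.servo_line([*K,.062],feed=.08,threshold=12))
eoat.grip(0.0); s=r.sense(); print("gap",s["finger_gap"],s["ft_force"])
for t in np.linspace(th0,1.53,11)[1:]:
    r.servo_line(pt(t),feed=.08); s=r.sense(); print(round(t,2),s["ft_force"].round(1),round(s["finger_gap"],4),round(s["time"],1))
E
```

```text
-0.4875994023499132 0.07396806231241343
hit False
gap 0.015109324419851623 [ 2.18401817  3.1846962  -0.8441507 ]
-0.29 [ 2.1  5.3 -1.9] 0.0151 20.4
-0.08 [ 0.6  5.9 -0.7] 0.015 20.7
0.12 [-0.4  4.4  1.3] 0.0152 21.1
0.32 [-0.4  3.6  5.1] 0.0151 21.4
0.52 [-0.8  1.8  7.2] 0.0153 21.7
0.72 [0.1 0.5 7.4] 0.0152 22.1
0.92 [0.6 0.4 7.4] 0.0151 22.4
1.13 [ 1.8 -0.1  7.6] 0.015 22.7
1.33 [2.2 0.2 8.3] 0.0152 23.1
1.53 [-0.5  1.4  9.2] 0.0154 23.4
```

```bash
python3 - <<'E'
from h import *
eoat.grip(.04); p=r.sense()["tool_pos"]; print(p)
r.servo_line([p[0],p[1],.14],feed=.1)
xy,q=place_xy((.5103,.1733),105.5); r.goto([*xy,.228],q); r.pause(.3)
c=vision.camera_info("wrist"); s=r.sense(); im,d=vision.capture("wrist")
np.savez("w_end",p=im,d=d,**{k:c[k] for k in c},tp=s["tool_pos"],tr=s["tcp_rot"]); save("w_end",im)
D,X=load("w_end"); k=np.load("keep.npz")
v,u=np.mgrid[0:480,0:640]; m=(np.abs(X[...,2]-.0945)<.003)&(v<250); uv=np.argwhere(m)[:,::-1]; K=np.median(at_z(D,uv,.094)[:,:2],0)
a=K-k["piv"]; print("knob",K,len(uv),"theta",np.arctan2(a@-k["rt"],a@k["u"]),np.hypot(*a),"bar z",X[215,320],s["ft_force"],s["time"])
E
```

```text
[0.45800145 0.27078677 0.06195747]
knob [0.456279   0.27460751] 338 theta 1.4752861545380695 0.07493322919569911 bar z [0.49075726 0.22860095 0.03984279] [0.20388098 0.40221886 0.23530882] 25.85
```

View pics/w_end.png

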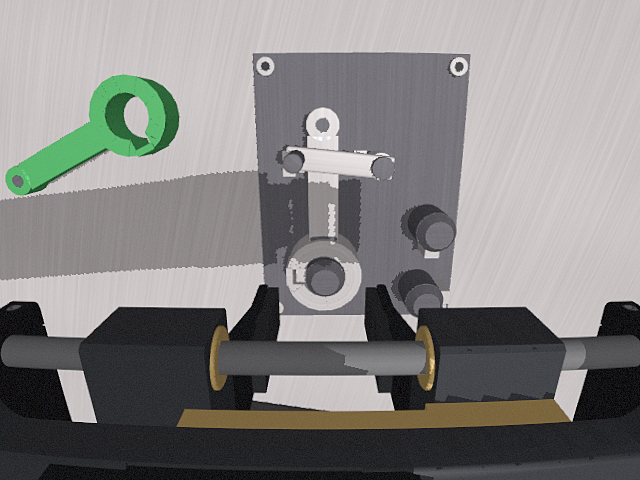

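Keeper reads 1.475 rad by vision: past 1.4, but short of square because the knob slipped in the pads. I'll nudge it with closed fingers from the boss side towards the stop.

```bash
python3 - <<'E'
from h import *
k=np.load("keep.npz"); piv,u,rt=k["piv"],k["u"],k["rt"]; K=np.array([.4563,.2746]); q=down(np.radians(105.5-90))
eoat.grip(0.0)
st=K+.037*u; en=K+.009*u
r.goto([*st,.14],q); print(r.servo_line([*st,.064],feed=.1,threshold=12))
hit=r.servo_line([*en,.064],feed=.04,threshold=6); s=r.sense(); print("push",hit,(s["tool_pos"][:2]-K)@u,s["ft_force"])
r.servo_line([*(s["tool_pos"][:2]+.02*u),.064],feed=.06); p=r.sense()["tool_pos"]; r.servo_line([p[0],p[1],.14],feed=.1)
xy,q=place_xy((.5103,.1733),105.5); r.goto([*xy,.228],q); r.pause(.3)
c=vision.camera_info("wrist"); s=r.sense(); im,d=vision.capture("wrist")
np.savez("w_end2",p=im,d=d,**{k_:c[k_] for k_ in c},tp=s["tool_pos"],tr=s["tcp_rot"]); save("w_end2",im)
D,X=load("w_end2")
v,uu=np.mgrid[0:480,0:640]; m=(np.abs(X[...,2]-.0945)<.003)&(v<250); uv=np.argwhere(m)[:,::-1]; K=np.median(at_z(D,uv,.094)[:,:2],0)
a=K-piv; print("knob",K,len(uv),"theta",np.arctan2(a@-rt,a@u),np.hypot(*a),"bar z",X[215,320],s["ft_force"],s["time"])
E
```

```text
False
push False 0.008879522646791422 [-1.49705859 -0.50979126 -0.31005811]
knob [0.4583987  0.26562973] 308 theta 1.5984021020032988 0.07500906883884126 bar z [0.49083716 0.22878558 0.03971201] [1.04547978 0.09139834 0.36631269] 31.4167
```

View pics/w_end2.png

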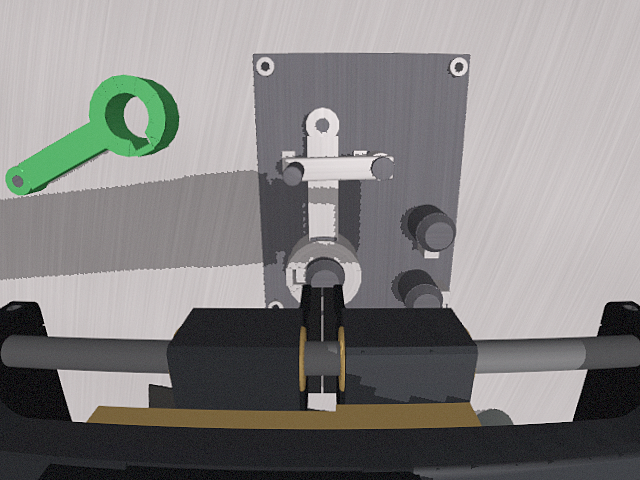

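The keeper lies square across the bar: knob (292,173), pivot (382,168), measured 1.598 rad. The arm is home and the gripper is clear, so I'll hand in.

```bash
python3 - <<'E'
from h import *
workorder.hand_in(); print(r.sense()["time"])
E
```

```text
the job is handed in; nothing more can be done
the job is handed in; nothing more can be done
```

The matching arm is home on the station shaft with the keeper square across its bar, and I handed the job in at about 31 s on the robot clock, within the 59 s limit. No verdict is reported.

- **Which arm:** I used the middle of the three. Its keyway is 90° counter-clockwise from the bar, the same as the station shaft's key relative to the fork direction.
- **Arm seated:** It slid fully down without tripping the 10 N contact threshold. The bar top measured 40–41 mm above the bench (40 expected), and the last picture shows the bar between the cheeks. I did not re-measure the bore position after releasing it.
- **Keeper:** The first swing slipped in the pads and stopped at 1.475 rad. That was already past 1.4, but I nudged it on with the closed fingers to a measured 1.598 rad, right at its 1.6 stop.
- **Clearance:** The gripper was well clear at hand-in, with the force reading near zero.
- **Other items:** I did not touch the other two arms, the can, the wrench, the offcut or the green look-alikes. The other two arms still looked in place when I lifted the middle one, but I took no final picture of them, the can, the wrench or the offcut.

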